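# Pop the sample port of the moisture meter

### The arm

A 6-joint arm with a two-finger parallel gripper is mounted at the origin on a cart in front of the work surface, level with it; the furniture and walls round the work are solid. World frame = base frame: x ahead of the robot, y to its left, z up, the work surface at z = 0. Lengths are in m, angles in rad, forces in N, time in s.
With the tool pointing down it reaches from about 0.375 to 0.9 m from the base axis. Payload 3.1 kg.
Tool frame: the origin (TCP) lies between the finger pads; the fingertips stand 17 mm ahead of it and the grasp point (between the pads) lies 2 mm behind it; z points along the fingers, y is the line along which they close (so a half turn about z gives the same grasp; the last joint's range is limited). The gripper opens to 85 mm and grips with 20 to 120 N. Pads are 22 mm wide; open, the fingers measure 114 mm over their backs; the gripper's body (76 mm by 85 mm) begins 54 mm behind the grasp point. The pads swing forward as they close: fully open they stand 13 mm farther back than shut.
Start: joints at [0.951, 0.527, 1.433, -0, 1.181, -0.178], TCP at [0.267, 0.565, 0.248] pointing down, gripper open.
Joint ranges: [-3.08, 3.08], [-0.75, 2.2], [0.22, 2.44], [-1.43, 4.57], [0, 2.65], [-2.85, 2.85]. Speed limits (rad/s): [2.79, 2.79, 3.14, 3.14, 3.14, 3.14].

### API

Orientations are given as a unit quaternion [x, y, z, w].
In Python, from station import sense, vision, order gives the robot as it stands.
- The arm moves only by the shell command python3 -m crank 'ROWS' [OPENING] [FORCE]. ROWS is JSON, a list of rows, each an object with "dp": the shift along the world's x, y, z in units of 30 mm (1.0 is 30 mm), a list of three; "angular": the turn, a rotation vector about the world's x, y, z in degrees, a list of three. In form: [{"dp": [dx, dy, dz], "angular": [ax, ay, az]}, ...]. A call has 1 to 20 rows; each row shifts and turns the commanded pose from where the row before left it; what a row does not reach is not made up. A row lasts 1/10 s, in which the tool goes at most 50 mm and 8.59 degrees, less where a joint would pass 70% of its speed; a pose out of reach is approached as far as the arm can. A call is refused whole if a number of a shift passes 1 or a number of a turn 8.59, either way. A call with a gripper value outside its range is refused whole. OPENING is the closure, from 0 (fully open) to 1 (shut), set as the call begins (- or left out, the last holds). The fingers move at their own pace and stop on an object; FORCE is the grip in N (left out, the last holds). Time passes only in rows, so rows that do not move let the fingers close. It gives the time, the measured TCP pose, the force, the opening and the grip force at its end, in the units of the state.
- sense(): the state, without advancing time (a new reading comes with each control period).
- vision.snapshot(name): name is "side" or "top"; returns a dict with "image" (420x560x3 uint8, blue, green, red), "range_z" (420x560 float32, m along the optical axis (not along the pixel's ray), 0 where there is no reading), "mtx" (3x3 intrinsics, pixels), "pose" (4x4, takes a point from camera to world coordinates). Camera axes: x right, y down, z forward; pixel columns grow to the right and rows downward; lengths in m; the calibration is good to about 2 mm. A picture is of the moment at which its call begins.
- order.sign_off(): hands the job in; it is judged then, once.
The state is a dict: "t": time; "q": joint angles; "qd": joint speeds; "tau": joint torques, N m; "tcp_pos": TCP position; "tool_rot": TCP orientation; "force": force on the tool from outside, world axes, zero at the start; "ft_torque": the same for the moment, N m; "finger_gap": opening from 0.0 (shut) to 1.0 (fully open); "gripper_force": force on a finger pad.
Only numpy, scipy, OpenCV 4.12 (cv2) and the standard library are available. Lean on these libraries where they do the work, as an engineer would, in place of code of your own. Each camera call takes 0.05 s, during which the arm holds its last target. There are 200 camera calls.

### The job

Open the sample port of the grain moisture meter: with closed fingertips press the white dot on the blue hatch straight down to its stop, once and lightly, then let go so that its push-push latch releases and the spring pops the hatch up. Keep clear of it and watch for at least two seconds that it stays open. Leave the grey battery hatch shut and the vials and tin standing where they are; nothing is to be grasped or lifted.

Things in the scene. Friction and masses are not known exactly. Their poses are not given: they have to be found in the camera images.
- meter: grey base of the moisture meter, fixed to the bench, 134 x 262 mm, 72 mm high at its end cheeks; origin at the centre of its underside on the bench, x points to the meter's back (the hinges), y to its left, z up. It carries two equal white port modules side by side (centres 62 mm left and right of its middle, either way round), one with a blue hatch, one with a grey hatch
- sample_port: white module with the BLUE hatch, fixed on the base; 100 x 84 mm, white deck 75 mm above the bench; origin: centre of its underside, axes parallel to the meter's. Hatch: blue plate 84 x 66 x 6 mm with dark window, hinge line 36 mm behind and 67 mm above this origin, free front edge 44 mm before it (-x). Shut, its flat top stands 17 mm above the deck, clear of all else
- battery_bay: white port module with the GREY hatch, otherwise the same; its hatch is to stay shut and unpressed; origin and axes as for the sample port
- sample_press (a point): centre of the 20 mm white dot on top of the blue hatch, midway across and 12 mm from its free edge: press here, straight down; moves with the hatch. 92 mm above the bench when shut. About 2 to 3 N moves it slowly down, onto a firm stop 6 mm below the shut height; the latch releases only if pressed at least 5.5 mm and then let go
- sample_hatch (a joint): angle of the blue hatch, rad: 0 shut and latched, about -0.09 pressed down on its stop, about 1.0 popped fully open against its stop (free edge then about 70 mm above the hinge). It rises by its own spring within about 0.8 s after release, following a finger that withdraws upward
- battery_hatch (a joint): angle of the grey hatch, same meaning; 0 shut, must stay there
- sample_latch (a joint): hidden cam slide of the blue hatch's push-push latch, m; steps on with every full press and release: 0 latched, about 0.005 while pressed the first time, about 0.010 once released and open; a second full press moves it past 0.0135 and would latch the hatch shut again at 0.020
- vial_black_mid (a point): centre, half-way up, of a loose glass vial with black cap, 25 mm across, 52 mm high, standing before the meter; not to be moved
- vial_white_mid (a point): centre, half-way up, of a loose glass vial with white cap, 25 mm across, 52 mm high, standing to the right of the meter; not to be moved
- tin_mid (a point): centre, half-way up, of a loose white sample tin, 56 mm across, 33 mm high, standing to the left of the meter; not to be moved

How it is judged:
By the outcome, as a careful person would: the job done as asked, in the order asked, and still so for the second after the job is handed in, with the robot touching nothing.
It also fails if it takes over 35 s, if anything falls off the work surface, if the arm or the gripper's body presses on something with over 40 N, if the wrist force passes 120 N, or if a joint passes its speed limit or range.

## Working session

There is one attempt and no reset: what is moved stays moved. The work goes in short steps, Python scripts to look and compute and a shell command to move; the robot and the scene stay as the last step left them, time stands still between calls to the robot, and variables do not carry over. Pictures are saved under pics/ and viewed, at most 10 in all, crops included, and the job is handed in when it is done.

```bash
ls; mkdir -p pics; cat > h.py <<'E'
import numpy as np, cv2
from station import sense, vision, order
def ray(s,u,v,z):
    d=s['pose'][:3,:3]@np.linalg.inv(s['mtx'])@np.array([u,v,1.]); o=s['pose'][:3,3]
    return o+d*(z-o[2])/d[2]
def pts(s):
    Z=s['range_z']; v,u=np.mgrid[:Z.shape[0],:Z.shape[1]]
    c=np.stack([u,v,np.ones_like(u)],-1)@np.linalg.inv(s['mtx']).T*Z[...,None]
    return c@s['pose'][:3,:3].T+s['pose'][:3,3]
E
python3 - <<'E'
from h import *
for n in('top','side'):
    s=vision.snapshot(n); cv2.imwrite(f'pics/{n}1.png',s['image']); np.savez(f'{n}1.npz',**s); print(n,s['pose'].round(3).tolist())
x=sense(); print({k:x[k] for k in('t','tcp_pos','tool_rot','force','finger_gap')})
E
```

```text
pics
top [[0.016, -0.999, 0.046, 0.482], [-1.0, -0.016, 0.003, 0.067], [-0.002, -0.046, -0.999, 1.167], [0.0, 0.0, 0.0, 1.0]]
side [[-0.395, -0.489, 0.778, -0.116], [-0.919, 0.201, -0.34, 0.359], [0.01, -0.849, -0.529, 0.525], [0.0, 0.0, 0.0, 1.0]]
{'t': 0.1, 'tcp_pos': array([0.26683007, 0.56448793, 0.24742405]), 'tool_rot': array([ 2.19117115e-01,  9.75698051e-01, -9.19229720e-04, -3.98043443e-04]), 'force': array([-0.52425625, -0.02092268,  0.55438158]), 'finger_gap': 0.9983218528424118}
```

View pics/top1.png

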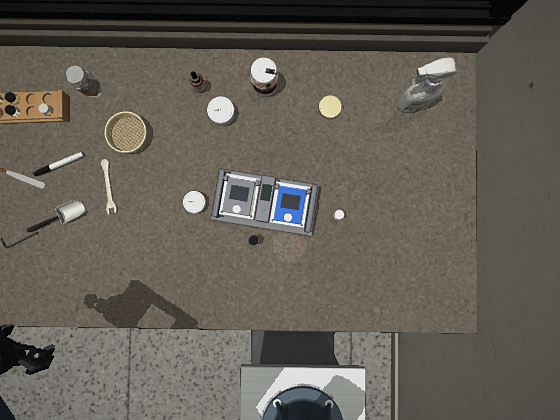

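View pics/side1.png

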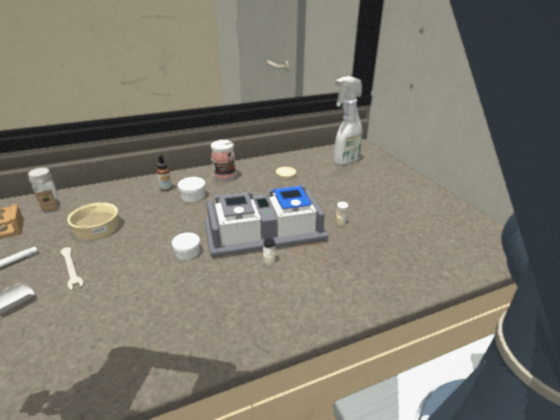

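The top view shows the blue hatch at about (291,203) with its white dot at (288,217). The grey hatch is at (240,197), the tin at (194,202), the black vial at (253,240) and the white vial at (339,215). The side view agrees, with the dot at about (296,204).

```bash
cat >> h.py <<'E'
def blue(s):
    h=cv2.cvtColor(s['image'],cv2.COLOR_BGR2HSV)
    m=cv2.inRange(h,(105,150,60),(130,255,255))
    n,l,st,c=cv2.connectedComponentsWithStats(m); i=1+st[1:,4].argmax()
    cs,_=cv2.findContours((l==i).astype('u1')*255,cv2.RETR_EXTERNAL,cv2.CHAIN_APPROX_NONE)
    return max(cs,key=cv2.contourArea)
def dot(s):
    c=blue(s); f=np.zeros(s['image'].shape[:2],'u1'); cv2.drawContours(f,[cv2.convexHull(c)],-1,255,-1)
    f=cv2.erode(f,np.ones((3,3)))
    m=((s['image'].min(2)>140)&(f>0)).astype('u1')
    n,l,st,ce=cv2.connectedComponentsWithStats(m); i=1+st[1:,4].argmax()
    return ce[i],st[i]
E
python3 - <<'E'
from h import *
for n in('top','side'):
    s=dict(np.load(n+'1.npz')); c=blue(s); d,st=dot(s)
    print(n,'dot px',d.round(1),st,'world',ray(s,*d,.092).round(4))
    P=np.array([ray(s,*p[0],.092)[:2] for p in c],'f4'); r=cv2.minAreaRect(P); print(r, cv2.boxPoints(r).round(3).tolist())
    p=pts(s); print('depth z at dot',p[int(d[1]),int(d[0])].round(4))
s=dict(np.load('top1.npz'))
for k,u,v,z in(('tin',194,202,.033),('black',253,240,.052),('white',339,215,.052)):print(k,ray(s,u,v,z).round(3))
E
```

```text
top dot px [287.4 216.8] [284 213   8   8  53] world [0.5296 0.0466 0.092 ]
((0.5584189295768738, 0.04146352410316467), (0.06554893404245377, 0.08172523230314255), 81.4239273071289) [[0.5130000114440918, 0.014999999664723873], [0.593999981880188, 0.003000000026077032], [0.6039999723434448, 0.06800000369548798], [0.5230000019073486, 0.07999999821186066]]
depth z at dot [0.5315 0.0477 0.0923]
side dot px [295.5 202.1] [291 199  10   7  53] world [0.5307 0.0442 0.092 ]
((0.5557358860969543, 0.04181573912501335), (0.06467735767364502, 0.0823066458106041), 81.35159301757812) [[0.5099999904632568, 0.01600000075995922], [0.5920000076293945, 0.004000000189989805], [0.6010000109672546, 0.06800000369548798], [0.5199999809265137, 0.07999999821186066]]
depth z at dot [0.5258 0.0477 0.0957]
tin [0.566 0.281 0.033]
black [0.473 0.13  0.052]
white [ 0.538 -0.081  0.052]
```

```bash
python3 -m crank '[{"dp":[0.43,-0.86,0],"angular":[0,0,0.84]},{"dp":[0.43,-0.86,0],"angular":[0,0,0.84]},{"dp":[0.43,-0.86,0],"angular":[0,0,0.84]},{"dp":[0.43,-0.86,0],"angular":[0,0,0.84]},{"dp":[0.43,-0.86,0],"angular":[0,0,0.84]},{"dp":[0.43,-0.86,0],"angular":[0,0,0.84]},{"dp":[0.43,-0.86,0],"angular":[0,0,0.84]},{"dp":[0.43,-0.86,0],"angular":[0,0,0.84]},{"dp":[0.43,-0.86,0],"angular":[0,0,0.84]},{"dp":[0.43,-0.86,0],"angular":[0,0,0.84]},{"dp":[0.43,-0.86,0],"angular":[0,0,0.84]},{"dp":[0.43,-0.86,0],"angular":[0,0,0.84]},{"dp":[0.43,-0.86,0],"angular":[0,0,0.84]},{"dp":[0.43,-0.86,0],"angular":[0,0,0.84]},{"dp":[0.43,-0.86,0],"angular":[0,0,0.84]},{"dp":[0.43,-0.86,0],"angular":[0,0,0.84]},{"dp":[0.43,-0.86,0],"angular":[0,0,0.84]},{"dp":[0.43,-0.86,0],"angular":[0,0,0.84]},{"dp":[0.43,-0.86,0],"angular":[0,0,0.84]},{"dp":[0.43,-0.86,0],"angular":[0,0,0.84]}]' 1 20; python3 -m crank '[{"dp":[0.1,-0.1,-0.7],"angular":[0,0,0]},{"dp":[0.1,-0.1,-0.7],"angular":[0,0,0]},{"dp":[0,0,-0.7],"angular":[0,0,0]},{"dp":[0,0,-0.7],"angular":[0,0,0]},{"dp":[0,0,0],"angular":[0,0,0]},{"dp":[0,0,0],"angular":[0,0,0]}]'
python3 - <<'E'
from h import *
s=vision.snapshot('side'); np.savez('side2.npz',**s)
im=cv2.resize(s['image'][120:270,200:360],None,fx=4,fy=4); cv2.imwrite('pics/side2.png',im)
x=sense(); print({k:x[k] for k in('t','tcp_pos','tool_rot','force','finger_gap')})
try:
    d,st=dot(s); print(d,st,ray(s,*d,.092))
except Exception as e: print(e)
E
```

```text
t: 2.1
tcp_pos: [0.5253, 0.0479, 0.248]
tool_rot: [0.074, 0.997, 0.0, -0.0]
force: [0.5, 0.3, 0.0]
finger_gap: -0.0
gripper_force: 0.0
t: 2.7
tcp_pos: [0.531, 0.043, 0.1641]
tool_rot: [0.074, 0.997, 0.0, -0.001]
force: [-0.5, 0.6, 0.6]
finger_gap: 0.001
gripper_force: 0.0
{'t': 2.75, 'tcp_pos': array([0.53159551, 0.0429975 , 0.16483364]), 'tool_rot': array([ 7.41571342e-02,  9.97246501e-01, -2.39408472e-05,  3.66521872e-04]), 'force': array([-0.54923208, -0.73370271,  0.08445095]), 'finger_gap': 0.0022370770902668726}
attempt to get argmax of an empty sequence
```

View pics/side2.png

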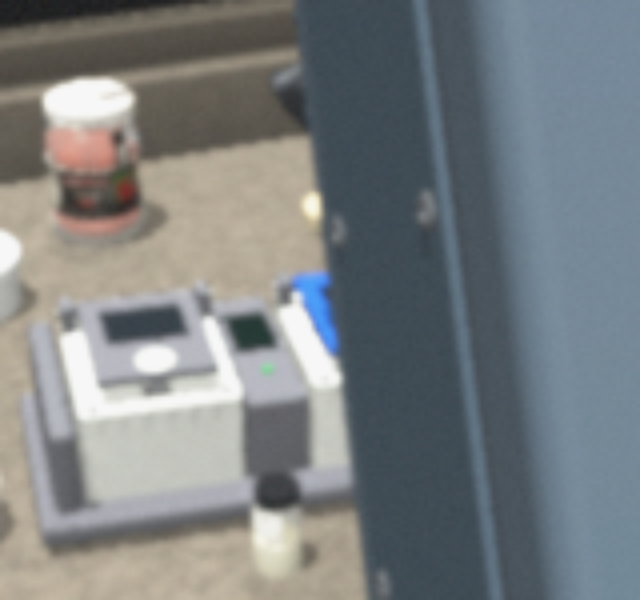

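The side view is blocked by the arm: only the left edge of the blue hatch shows, at crop (315,300). The rest of the scene is unchanged, so I'll descend using force feedback.

```bash
python3 -m crank '[{"dp":[-0.07,0.1,-0.4],"angular":[0,0,0]},{"dp":[0,0,-0.4],"angular":[0,0,0]},{"dp":[0,0,-0.4],"angular":[0,0,0]},{"dp":[0,0,-0.3],"angular":[0,0,0]},{"dp":[0,0,-0.1],"angular":[0,0,0]},{"dp":[0,0,0],"angular":[0,0,0]},{"dp":[0,0,0],"angular":[0,0,0]}]'; python3 -m crank '[{"dp":[0,0,-0.04],"angular":[0,0,0]},{"dp":[0,0,-0.04],"angular":[0,0,0]},{"dp":[0,0,-0.04],"angular":[0,0,0]},{"dp":[0,0,0],"angular":[0,0,0]}]'
```

```text
t: 3.45
tcp_pos: [0.5293, 0.0459, 0.1164]
tool_rot: [0.074, 0.997, -0.0, 0.0]
force: [0.8, 0.4, -0.0]
finger_gap: 0.003
gripper_force: 0.0
t: 3.85
tcp_pos: [0.529, 0.046, 0.1127]
tool_rot: [0.074, 0.997, 0.0, -0.0]
force: [0.6, 0.4, 0.3]
finger_gap: -0.002
gripper_force: 0.0
```

```bash
for i in 1; do python3 -m crank '[{"dp":[0,0,-0.04],"angular":[0,0,0]},{"dp":[0,0,-0.04],"angular":[0,0,0]},{"dp":[0,0,-0.04],"angular":[0,0,0]},{"dp":[0,0,0],"angular":[0,0,0]}]'; done;  python3 -m crank '[{"dp":[0,0,-0.04],"angular":[0,0,0]},{"dp":[0,0,-0.04],"angular":[0,0,0]},{"dp":[0,0,0],"angular":[0,0,0]}]'; python3 -m crank '[{"dp":[0,0,-0.04],"angular":[0,0,0]},{"dp":[0,0,0],"angular":[0,0,0]}]'
```

```text
t: 4.25
tcp_pos: [0.5291, 0.046, 0.1091]
tool_rot: [0.074, 0.997, -0.0, -0.0]
force: [-0.2, 0.9, 2.4]
finger_gap: 0.001
gripper_force: 0.9
t: 4.55
tcp_pos: [0.529, 0.046, 0.1066]
tool_rot: [0.074, 0.997, 0.0, -0.0]
force: [-0.4, 0.3, 2.1]
finger_gap: -0.0
gripper_force: 1.0
t: 4.75
tcp_pos: [0.5289, 0.046, 0.1054]
tool_rot: [0.074, 0.997, 0.0, -0.0]
force: [-0.6, -0.7, 1.7]
finger_gap: -0.005
gripper_force: 1.1
```

```bash
python3 -m crank '[{"dp":[0,0,-0.04],"angular":[0,0,0]},{"dp":[0,0,0],"angular":[0,0,0]}]';  python3 -m crank '[{"dp":[0,0,-0.03],"angular":[0,0,0]},{"dp":[0,0,0],"angular":[0,0,0]}]'
```

```text
t: 4.95
tcp_pos: [0.5289, 0.046, 0.1042]
tool_rot: [0.074, 0.997, 0.0, -0.0]
force: [-0.9, 0.8, 1.9]
finger_gap: -0.005
gripper_force: 1.1
t: 5.15
tcp_pos: [0.529, 0.046, 0.1036]
tool_rot: [0.074, 0.997, 0.0, -0.0]
force: [-1.2, 0.2, 3.5]
finger_gap: -0.001
gripper_force: 2.1
```

```bash
python3 -m crank '[{"dp":[0,0,-0.02],"angular":[0,0,0]},{"dp":[0,0,0],"angular":[0,0,0]}]'
```

```text
t: 5.35
tcp_pos: [0.5289, 0.046, 0.1034]
tool_rot: [0.074, 0.997, -0.0, -0.0]
force: [-3.2, -0.2, 7.8]
finger_gap: 0.001
gripper_force: 4.0
```

```bash
python3 -m crank '[{"dp":[0,0,0.5],"angular":[0,0,0]},{"dp":[0,0,1],"angular":[0,0,0]},{"dp":[0,0,1],"angular":[0,0,0]},{"dp":[0,0,1],"angular":[0,0,0]},{"dp":[0,0,1],"angular":[0,0,0]},{"dp":[0,0,0.5],"angular":[0,0,0]}]'; python3 -m crank '[{"dp":[-0.43,0.86,0],"angular":[0,0,0]},{"dp":[-0.43,0.86,0],"angular":[0,0,0]},{"dp":[-0.43,0.86,0],"angular":[0,0,0]},{"dp":[-0.43,0.86,0],"angular":[0,0,0]},{"dp":[-0.43,0.86,0],"angular":[0,0,0]},{"dp":[-0.43,0.86,0],"angular":[0,0,0]},{"dp":[-0.43,0.86,0],"angular":[0,0,0]},{"dp":[-0.43,0.86,0],"angular":[0,0,0]},{"dp":[-0.43,0.86,0],"angular":[0,0,0]},{"dp":[-0.43,0.86,0],"angular":[0,0,0]},{"dp":[-0.43,0.86,0],"angular":[0,0,0]},{"dp":[-0.43,0.86,0],"angular":[0,0,0]},{"dp":[-0.43,0.86,0],"angular":[0,0,0]},{"dp":[-0.43,0.86,0],"angular":[0,0,0]},{"dp":[-0.43,0.86,0],"angular":[0,0,0]},{"dp":[-0.43,0.86,0],"angular":[0,0,0]},{"dp":[-0.43,0.86,0],"angular":[0,0,0]},{"dp":[-0.43,0.86,0],"angular":[0,0,0]},{"dp":[-0.43,0.86,0],"angular":[0,0,0]},{"dp":[0,0,0],"angular":[0,0,0]}]'
python3 - <<'E'
from h import *
ims=[]
for n in('side','top'):
    s=vision.snapshot(n); np.savez(n+'3.npz',**s); ims.append(cv2.resize(s['image'][150:270,160:360],None,fx=2.9,fy=2.4) )
cv2.imwrite('pics/after.png',np.vstack(ims))
E
```

```text
t: 5.95
tcp_pos: [0.5307, 0.0458, 0.2553]
tool_rot: [0.074, 0.997, -0.0, 0.003]
force: [0.7, -1.3, -0.3]
finger_gap: 0.001
gripper_force: 0.0
t: 7.95
tcp_pos: [0.2826, 0.5392, 0.2524]
tool_rot: [0.073, 0.997, 0.001, 0.0]
force: [0.6, -0.5, 0.5]
finger_gap: -0.0
gripper_force: 0.0
```

View pics/after.png

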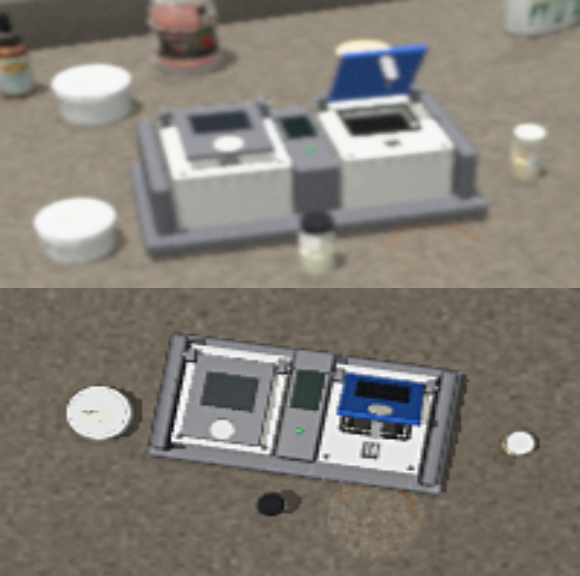

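The blue hatch is open: its plate stands up at about (378,75) in the side view. The grey hatch is shut, and the vials and tin are where they were. Next I'll watch for more than two seconds and then compare images.

```bash
Z='{"dp":[0,0,0],"angular":[0,0,0]}'; python3 -m crank '[{"dp":[0,0,0],"angular":[0,0,0]},{"dp":[0,0,0],"angular":[0,0,0]},{"dp":[0,0,0],"angular":[0,0,0]},{"dp":[0,0,0],"angular":[0,0,0]},{"dp":[0,0,0],"angular":[0,0,0]},{"dp":[0,0,0],"angular":[0,0,0]},{"dp":[0,0,0],"angular":[0,0,0]},{"dp":[0,0,0],"angular":[0,0,0]},{"dp":[0,0,0],"angular":[0,0,0]},{"dp":[0,0,0],"angular":[0,0,0]},{"dp":[0,0,0],"angular":[0,0,0]},{"dp":[0,0,0],"angular":[0,0,0]},{"dp":[0,0,0],"angular":[0,0,0]},{"dp":[0,0,0],"angular":[0,0,0]},{"dp":[0,0,0],"angular":[0,0,0]},{"dp":[0,0,0],"angular":[0,0,0]},{"dp":[0,0,0],"angular":[0,0,0]},{"dp":[0,0,0],"angular":[0,0,0]},{"dp":[0,0,0],"angular":[0,0,0]},{"dp":[0,0,0],"angular":[0,0,0]}]' >/dev/null; python3 -m crank '[{"dp":[0,0,0],"angular":[0,0,0]},{"dp":[0,0,0],"angular":[0,0,0]},{"dp":[0,0,0],"angular":[0,0,0]},{"dp":[0,0,0],"angular":[0,0,0]},{"dp":[0,0,0],"angular":[0,0,0]}]' | head -1
python3 - <<'E'
from h import *
for n in('side','top'):
    a=dict(np.load(n+'3.npz')); s=vision.snapshot(n); o=dict(np.load(n+'1.npz'))
    for q in(a,s): print(n,cv2.boundingRect(blue(q)))
    d=np.abs(s['image'].astype(int)-a['image']).max(2)[150:270,160:360]; print('change since open',(d>40).sum())
    d=(np.abs(s['image'].astype(int)-o['image']).max(2)>60)[150:270,160:360].astype('u1')
    _,_,st,_=cv2.connectedComponentsWithStats(d); print('changed regions vs start',(st[1:][st[1:,4]>6]+[160,150,0,0,0]).tolist())
E
```

```text
t: 10.55
side (274, 170, 33, 21)
side (275, 170, 31, 21)
change since open 0
changed regions vs start [[274, 169, 38, 44, 1127]]
top (277, 186, 29, 21)
top (277, 186, 29, 21)
change since open 0
changed regions vs start [[273, 185, 35, 40, 826]]
```

The hatch has stayed open and only the sample port has changed since the start.

```bash
python3 -c "from station import order; print(order.sign_off())"
```

```text
the job is handed in; nothing more can be done
None
```

The blue sample hatch popped open after one light press (about 8 N on its stop) and stayed open for over two seconds of watching; the grey hatch, vials and tin were not moved, and the job is handed in.

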